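Slide the tube platform onto the shaker's locating pins and latch it

ROBOT

A 7-joint arm with a two-finger parallel gripper is mounted at the origin on the work surface. World frame = base frame: x ahead of the robot, y to its left, z up, the work surface at z = 0. Lengths are in m, angles in degrees, forces in N, time in s.
With the tool pointing down it reaches from about 0.425 to 0.875 m from the base axis. Payload 4.7 kg.
Tool frame: the origin (TCP) lies at the very end of the fingers, on their centre line; the grasp point (between the pads) lies 19 mm behind it; z points along the fingers, y is the line along which they close (so a half turn about z gives the same grasp; the last joint's range is limited). The gripper opens to 87 mm and grips with 3 to 60 N. Pads are 19 mm wide; open, the fingers measure 117 mm over their backs; the gripper's body (75 mm by 190 mm) begins 51 mm behind the grasp point.
Start: joints at [-70.296, 18.392, -4.016, 83.108, 1.295, 78.541, -3.26], TCP at [0.211, 0.615, 0.223] pointing down, gripper open.
Joint ranges: [-163.93, 163.93], [-17.29, 119.83], [-79.2, 71.16], [3.27, 140.29], [-89.18, 269.18], [5.43, 117.66], [-154.24, 154.24]. Speed limits (degrees/s): [147.25, 147.25, 180, 180, 180, 180, 180].

INTERFACE

Orientations are given as [roll, pitch, yaw] about the fixed x, y, z axes, in that order (R = Rz(yaw) Ry(pitch) Rx(roll)).
In Python, from cell import get_obs, read_camera, sign_off, silhouettes gives the robot as it stands.
- The arm moves only by the tool play_rows, never from a script. Its argument "steps" is a list that holds one entry, the list of rows, each a list of 7 numbers: the shift along the tool's x, y, z in m, then the turn, a rotation vector about the tool's x, y, z in rad, then the finger opening in m, from 0 to 0.087. A call has 1 to 12 rows; each row shifts and turns the commanded pose from where the row before left it, along the tool's axes as they then stand; what a row does not reach is not made up. A row lasts 1/10 s, in which the tool goes at most 50 mm and 8.59 degrees, less where a joint would pass 70% of its speed; a pose out of reach is approached as far as the arm can. A call is refused whole if a number of a shift passes 0.05 or a number of a turn 0.15, either way. A call with a gripper value outside its range is refused whole. The fingers move at their own pace and stop on an object; "force" is the grip in N (left out, the last holds). Time passes only in rows, so rows that do not move let the fingers close. It gives the time, the measured TCP pose, the force, the opening and the grip force at its end, in the units of the state.
- get_obs(): the state, without advancing time (a new reading comes with each control period).
- read_camera(name): name is "scene" or "top" or "wrist"; returns a dict with "frame" (400x640x3 uint8, red, green, blue), "intrinsics" (3x3 intrinsics, pixels), "k1" (the pictures are not rectified: a ray, as slopes to the right and down, at radius r is drawn at 1 + k1 r^2 times it, then the intrinsics apply), "view" (4x4, takes a point from world to camera coordinates). Camera axes: x right, y up, looking along -z (the intrinsics and any distortion apply to the point x, -y, -z); pixel columns grow to the right and rows downward; lengths in m; the calibration is good to about 2 mm. A picture is of the moment at which its call begins. There is no depth.
- sign_off(): hands the job in; it is judged then, once.
Trained networks look in the newest picture that a camera, given by its name, has taken for a name from the list of things; names that differ only in an ending like _2 or _b are one class to them, and where a whole thing is asked for, a point or a joint stands for the part that bears it (a point fixed in the world has none). Each returns a list of dicts, best first, with "p" (0 to 1); they miss things now and then, are a little off and sometimes report something else, mostly with a low value. They report only what shows in the picture. A call takes as long as a camera call.
- silhouettes(camera, name): "pixels" (400x640 bool, what is visible of it) and "extent" ([left, top, right, bottom] in pixels, round what is visible of it).
The state is a dict: "time_s": time; "qpos": joint angles; "joint_velocities": joint speeds; "effort": joint torques, N m; "tool_pos": TCP position; "tool_rot": TCP orientation; "force": force on the tool from outside, world axes, zero at the start; "wrist_torque": the same for the moment, N m; "grip_width": finger opening in m; "grasp_force": force on a finger pad.
Only numpy, scipy, OpenCV 4.12 (cv2) and the standard library are available. Lean on these libraries where they do the work, as an engineer would, in place of code of your own. Each camera call takes 0.05 s, during which the arm holds its last target. There are 200 camera calls.

TASK

The loaded tube platform has been set down out of place on the orbital shaker and is riding on top of the four brass locating pins. Slide it across, keeping it level and not lifting it up off the shaker, until its four holes drop over the pins and it lies flat on the deck; then swing the red latch fully round over its front edge to lock it. Leave the other things on the bench where they are.

Things in the scene. Friction and masses are not known exactly. Their poses are not given: they have to be found in the camera images.
- platform: the loose tube platform, 0.6 to 0.87 kg: aluminium plate 200 (x) by 210 (y) by 6 mm with four 13 mm through holes at x = +-60, y = +-75 mm, a black bridge handle over its middle and a tube rack beside it (purple at -y, white at +y: x = +-42, |y| = 63 to 99 mm, tops 43 mm above the underside). Origin: middle of the plate's underside; z up. It drops 12 mm by its weight when in place and let go.
- handle (a point): centre of the platform's black handle bar, 60 mm above the platform's origin, axes as the platform's. The bar runs along x: 100 mm long, 14 mm wide (y), 12 mm thick (z), on two 10 mm round uprights at x = +-42 mm.
- shaker: benchtop orbital shaker, standing still, fixed to the bench: white housing 260 (x) by 270 mm (y) with a lower control front towards -x (to x = -191 mm). Origin on the bench under the middle of the pin pattern; x points to its back, y to its left. On top a flat dark deck, x = -147 to +115, y = +-115 mm, its upper face 100 mm above the bench.
- deck (a point): point on the deck's face midway between the four brass pins; axes as the shaker's. Pins at x = +-60, y = +-75 mm from here, 10 mm diameter, 12 mm tall, the top 5 mm tapered to a 5 mm flat tip. Seated, the platform's origin and axes match this frame within 1.5 mm of play. At the start the platform rests on the pin tips, 12 mm up, 16 to 28 mm off to +x, up to 18 mm along y, turned up to 0.1 rad.
- latch (a joint): angle of the red swing latch, rad: 0 = open, its arm pointing to the shaker's +y beside the platform's front edge; grows as it turns clockwise seen from above; 1.57 = end stop, closed, arm pointing to +x over the platform's front edge. Starts at 0 to 0.25; stays where it is left (friction, 1.5 N at the post).
- latch_pivot (a point): the latch's fixed upright pivot axis, at the arm's underside: shaker x = -126, y = 0 mm, 8 mm above the deck; hub radius 11 mm. The arm is 50 mm long, 16 mm wide, 7 mm thick: it passes 2 mm over the plate of the seated platform, but strikes the plate's edge while that rides on the pins.
- latch_grip (a point): point to hold or push on the latch's upright round red post: on the post's axis, 30 mm from the pivot axis, 38 mm above the deck. The post is 12 mm in diameter and rises from the arm's upper face (15 mm above the deck) to 49 mm above the deck.
- tube_rack: bystander: white microtube rack, 100 x 52 x 45 mm with caps to 57 mm, left of the shaker; origin at the centre of its underside
- amber_bottle: bystander: amber reagent bottle with orange cap, 70 mm diameter, 130 mm tall, left of the shaker towards the back; origin at the centre of its underside
- petri_dishes: bystander: stack of three Petri dishes, 88 mm diameter, 45 mm tall, right of the shaker; origin at the centre of its underside
- marker: bystander: white marker pen with blue cap, 125 mm long, 11 mm thick, lying right of the shaker; origin at the middle of its underside
- tip_box: bystander: blue pipette tip box with pale lid, 124 x 88 x 74 mm, far left; origin at the centre of its underside
- sample_jar: bystander: white screw-lid jar, 68 mm diameter, 75 mm tall, left of the shaker's control front; origin at the centre of its underside
- pipette: bystander: micropipette lying on the bench, about 250 mm long, 24 mm thick, far right; origin below its middle

How it is judged (in metres and radians):
On the way:
1. the platform has dropped over all four pins and lies flat on the deck (z of platform in the frame of deck below 0.003 m and horizontal distance between platform and deck below 0.004 m and angle between the x axis of platform and the x axis of deck, either way round below 0.05 rad and angle between platform's own z axis and vertical below 0.03 rad), for 0.2 s.
At the end, for the whole second after the job is handed in: the platform lies flat on the deck over its four pins (origin within 4 mm sideways and 3 mm in height of the deck's middle point, axes within 0.05 rad, tilt under 0.03 rad), at rest, and the latch is closed over its front edge (joint above 1.4 rad of 1.57) (all of step 1 and linear speed of platform below 0.02 m/s and value of joint latch above 1.4 rad); the robot touches nothing.
It fails at once if the platform is lifted (origin more than 35 mm above the deck, that is 23 mm above the pin tips) (z of platform in the frame of deck above 0.035 m).
It fails at once if the platform is tipped by more than 0.25 rad (angle between platform's own z axis and vertical above 0.25 rad).
It fails at once if another thing on the bench is moved by more than 30 mm (distance of any of tube_rack, amber_bottle, petri_dishes, marker, tip_box, sample_jar, pipette from where it was at the start of the episode above 0.03 m).
It also fails if it takes over 48 s, if anything falls off the work surface, if the arm or the gripper's body presses on something with over 40 N, if the wrist force passes 120 N, or if a joint passes its speed limit or range.

## Working session

There is one attempt and no reset: what is moved stays moved. The work goes in short steps, Python scripts to look and compute and a tool call to move; the robot and the scene stay as the last step left them, time stands still between calls to the robot, and variables do not carry over. Pictures are saved under pics/ and viewed, at most 13 in all, crops included, and the job is handed in when it is done.

Besides the shell and the picture viewer there is one more tool, called after "Emit:" as name([rows], argument=value, ...), one row to a line, values as JSON. play_rows: Moves the arm, as the interface text tells. Its arguments: {"type":"object","properties":{"steps":{"type":"array","items":{"type":"array","items":{"type":"array","items":{"type":"number"}}}},"force":{"type":"number"}},"required":["steps"]}

```bash
mkdir -p pics; ls; python3 - <<'E'
from cell import *
import cv2,json
o=get_obs();print(o)
for c in ["scene","top"]:
    r=read_camera(c);cv2.imwrite(f"pics/{c}0.png",r["frame"][:,:,::-1])
    print(c,r["intrinsics"],r["k1"],r["view"])
    for n in ["platform","handle","shaker","latch","latch_grip"]:
        print(n,[(round(d["p"],2),d["extent"],int(d["pixels"].sum())) for d in silhouettes(c,n)][:3])
E
```

```text
pics
{'time_s': 0.0, 'qpos': array([-70.29518929,  18.43886607,  -4.0145678 ,  83.17557935,
         1.29487447,  78.54127661,  -3.25892382]), 'joint_velocities': array([-0.02057946, -0.00515983, -0.07768411,  0.00418828,  0.10323096,
       -0.00470771, -0.04670386]), 'effort': array([ 3.20015688e-04, -4.91300368e+01, -4.03867643e-01, -3.12523770e+01,
       -6.38387399e-02,  4.35626437e-02,  1.38022688e-04]), 'tool_pos': array([0.21038906, 0.61441422, 0.22145765]), 'tool_rot': array([-1.79889512e+02,  6.00922157e-03,  1.61105096e+02]), 'force': array([-0.23351607, -0.29567784,  0.03041111]), 'wrist_torque': array([ 0.05726445, -0.03116561, -0.01316312]), 'grasp_force': 0.0, 'grip_width': 0.08690632689932885}
scene [[427.71130918   0.         314.84009684]
 [  0.         427.71130918 198.99137346]
 [  0.           0.           1.        ]] -0.027253304479395467 [[ 0.73266707  0.68045    -0.0136661  -0.37060503]
 [-0.51915815  0.57175657  0.635271    0.20769813]
 [ 0.44008384 -0.45834727  0.77216837 -1.55238625]
 [ 0.          0.          0.          1.        ]]
platform [(0.65, [29
[... 291 characters left out ...]
8.1, 348.1, 165.5], 382)]
latch_grip [(0.56, [306.7, 161.9, 325.0, 183.7], 121)]
top [[428.78069353   0.         321.12903431]
 [  0.         428.78069353 199.41412106]
 [  0.           0.           1.        ]] -0.05074033285011636 [[-0.00204216 -0.99998224 -0.00559912 -0.00453109]
 [ 0.9810363  -0.00308859  0.1937995  -0.54151339]
 [-0.19381335 -0.00509717  0.98102518 -1.40492501]
 [ 0.          0.          0.          1.        ]]
platform [(0.69, [280.5, 145.1, 345.5, 209.4], 3765)]
handle [(0.71, [276.2, 144.9, 342.6, 210.2], 3797)]
shaker [(0.71, [266.0, 147.9, 347.8, 248.9], 4046)]
latch [(0.75, [263.1, 147.5, 351.0, 244.9], 4130)]
latch_grip [(0.55, [292.6, 220.7, 308.9, 228.0], 99)]
```

```bash
python3 - <<'E'
import cv2,numpy as np
a=cv2.imread("pics/scene0.png")[130:290,240:440];b=cv2.imread("pics/top0.png")[130:260,240:380]
cv2.imwrite("pics/c1.png",cv2.resize(a,None,fx=4,fy=4,interpolation=2)[:600])
cv2.imwrite("pics/c2.png",cv2.resize(b,None,fx=4.6,fy=4.6,interpolation=2)[:600])
E
```

```text
(no output)
```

View pics/top0.png

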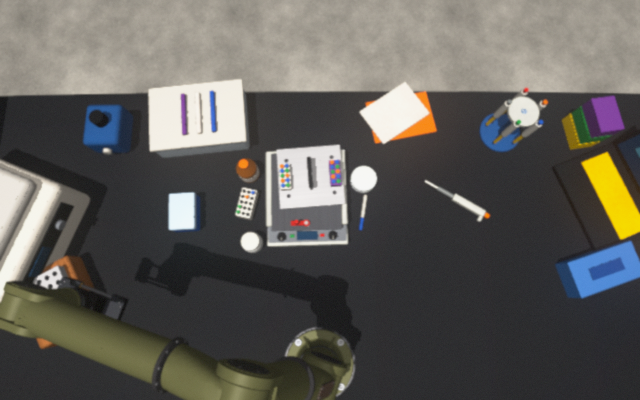

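View pics/c2.png

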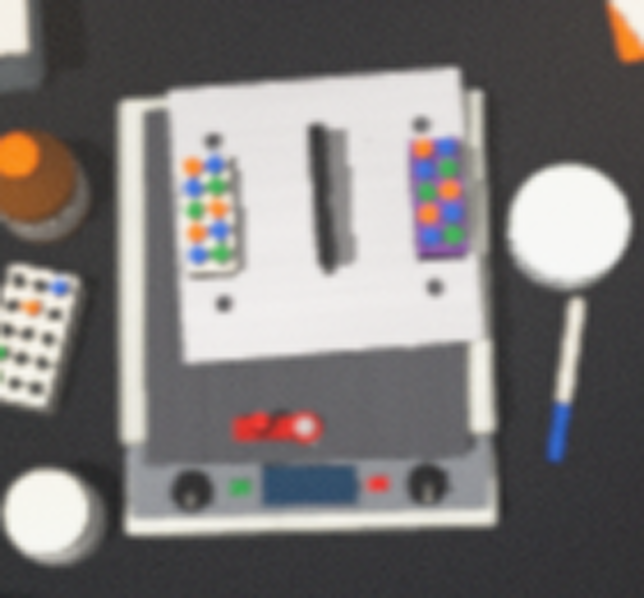

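View pics/c1.png

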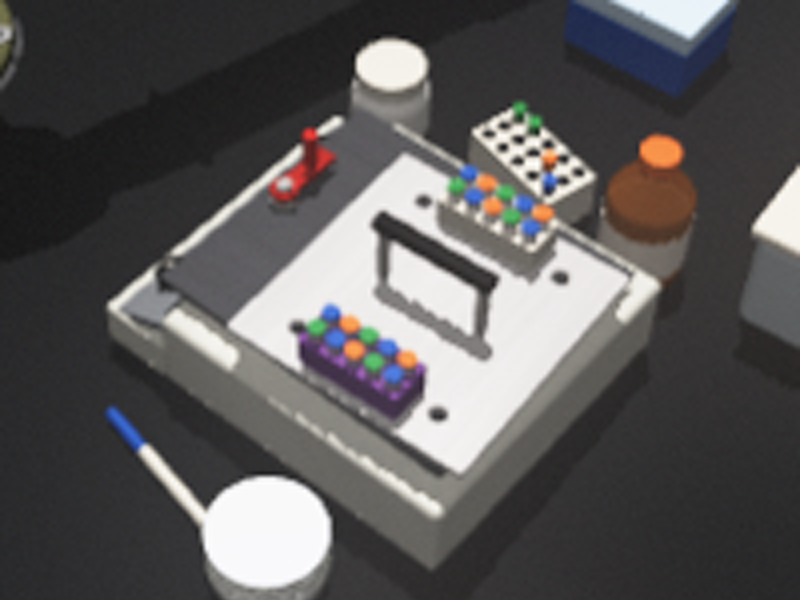

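The top crop (4.6x, offset 240,130) shows the plate corners at about (168,92), (460,68), (482,340) and (184,362), the handle bar from (317,127) to (328,268), and the latch hub at (305,427) with its arm to the left, so it is open. The scene crop shows the same.

```bash
cat > h.py <<'E'
import numpy as np,cv2
from cell import *
def ray(r,u,v):
    K=np.array(r["intrinsics"]);d=np.array([(u-K[0,2])/K[0,0],(v-K[1,2])/K[1,1]])
    s=d.copy()
    for _ in range(10): s=d/(1+r["k1"]*(s@s))
    V=np.array(r["view"]);R=V[:3,:3]
    return -R.T@V[:3,3], R.T@np.array([s[0],-s[1],-1])
def at_z(r,u,v,z):
    c,d=ray(r,u,v);return c+d*(z-c[2])/d[2]
def proj(r,P):
    V=np.array(r["view"]);K=np.array(r["intrinsics"]);p=np.atleast_2d(P)@V[:3,:3].T+V[:3,3]
    s=np.c_[p[:,0],-p[:,1]]/-p[:,2:];s=s*(1+r["k1"]*(s**2).sum(1,keepdims=True))
    return s*[K[0,0],K[1,1]]+K[:2,2]
def Rt(o):
    from scipy.spatial.transform import Rotation as R
    return R.from_euler('xyz',o["tool_rot"],degrees=True).as_matrix()
E
python3 - <<'E'
from h import *
r=read_camera("top")
f=lambda x,y,z:at_z(r,(x+.5)/4.6-.5+240,(y+.5)/4.6-.5+130,z).round(4)
C=[f(*p,.118) for p in [(168,92),(460,68),(482,340),(184,362)]];print("plate",C,np.mean(C,0))
print("handle ends",f(317,127,.178),f(328,268,.178),"holes",[f(*p,.118) for p in[(213,140),(421,125),(435,288),(224,303)]])
print("hub",f(305,427,.117),"deck front",f(147,462,.1),f(470,450,.1),"back left",f(147,110,.1))
print("rim front", f(119,440,.1),f(490,432,.1),"front bottom",f(128,533,0.),f(497,522,0.))
E
```

```text
plate [array([0.6981, 0.1431, 0.118 ]), array([ 0.7153, -0.0682,  0.118 ]), array([ 0.5149, -0.0816,  0.118 ]), array([0.4998, 0.1281, 0.118 ])] [0.607025 0.03035  0.118   ]
handle ends [0.6531 0.0331 0.178 ] [0.5536 0.0252 0.178 ] holes [array([0.6618, 0.11  , 0.118 ]), array([ 0.6725, -0.0397,  0.118 ]), array([ 0.5524, -0.0488,  0.118 ]), array([0.542 , 0.1005, 0.118 ])]
hub [0.4536 0.0428 0.117 ] deck front [0.4313 0.155  0.1   ] [ 0.4393 -0.073   0.1   ] back left [0.6902 0.1603 0.1   ]
rim front [0.447  0.1752 0.1   ] [ 0.452  -0.0873  0.1   ] front bottom [0.3901 0.1804 0.    ] [ 0.3977 -0.0971  0.    ]
```

Emit:
play_rows([
  [[0, 0, -0.03, 0, 0, -0.136, 0.06], [0, 0, -0.03, 0, 0, -0.136, 0.06], [0, 0, -0.03, 0, 0, -0.136, 0.06], [-0.0234, -0.0409, 0, 0, 0, 0, 0.06], [-0.0234, -0.0409, 0, 0, 0, 0, 0.06], [-0.0234, -0.0409, 0, 0, 0, 0, 0.06], [-0.0234, -0.0409, 0, 0, 0, 0, 0.06], [-0.0234, -0.0409, 0, 0, 0, 0, 0.06], [-0.0234, -0.0409, 0, 0, 0, 0, 0.06], [-0.0234, -0.0409, 0, 0, 0, 0, 0.06], [-0.0234, -0.0409, 0, 0, 0, 0, 0.06]],
])

```text
time_s: 1.75
tool_pos: [0.4235, 0.3016, 0.313]
tool_rot: [180.0, 0.0, -175.5]
force: [1.8, 0.2, 0.4]
grip_width: 0.0602
grasp_force: 0.0
```

Emit:
play_rows([
  [[-0.0234, -0.0409, 0, 0, 0, 0, 0.06], [-0.0234, -0.0409, 0, 0, 0, 0, 0.06], [-0.0234, -0.0409, 0, 0, 0, 0, 0.06], [-0.0234, -0.0409, 0, 0, 0, 0, 0.06], [-0.0234, -0.0409, 0, 0, 0, 0, 0.06], [-0.0234, -0.0409, 0, 0, 0, 0, 0.06], [-0.0234, -0.0409, 0, 0, 0, 0, 0.06], [0, 0, 0, 0, 0, 0, 0.06], [0, 0, 0, 0, 0, 0, 0.06]],
])

```text
time_s: 2.65
tool_pos: [0.6086, 0.0294, 0.3122]
tool_rot: [-180.0, -0.0, -175.7]
force: [-0.7, 0.2, -0.3]
grip_width: 0.06
grasp_force: 0.0
```

```bash
python3 - <<'E'
from h import *
o=get_obs();print({k:np.round(o[k],4) for k in ["time_s","qpos","tool_pos","tool_rot","force","grip_width"]})
r=read_camera("wrist");cv2.imwrite("pics/w1.png",r["frame"][:,:,::-1])
V=np.array(r["view"]);print((-V[:3,:3].T@V[:3,3]).round(3),V[:3,:3].round(2),r["intrinsics"][0],r["k1"])
E
```

```text
{'time_s': np.float64(2.65), 'qpos': array([-25.6636,  12.2528,  24.6105,  81.8205,  -5.067 ,  87.0557,
        93.0244]), 'tool_pos': array([0.6086, 0.0294, 0.3122]), 'tool_rot': array([-1.799915e+02, -3.410000e-02, -1.756903e+02]), 'force': array([-0.6926,  0.2358, -0.2774]), 'grip_width': np.float64(0.06)}
[0.535 0.024 0.474] [[-0.08  1.   -0.  ]
 [-0.96 -0.07 -0.27]
 [-0.27 -0.02  0.96]] [275.37625522   0.         318.44180104] -0.030912102661786383
```

View pics/w1.png

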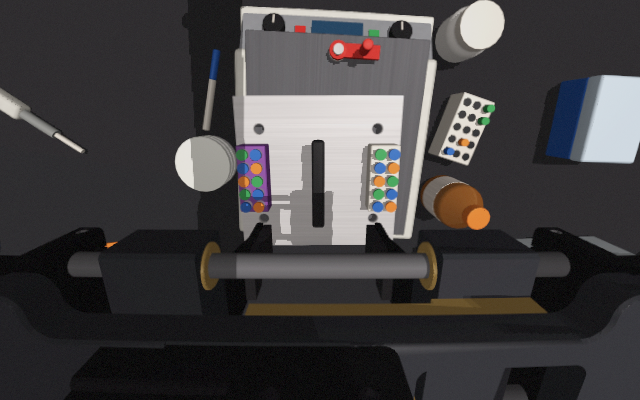

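The wrist view shows the hub at (338,49), the latch post top at (368,43), the bar from (318,140) to (318,227), and the front holes at (259,129) and (377,128). I'll enlarge the front area to measure the shaker's yaw.

```bash
python3 - <<'E'
import cv2
a=cv2.imread("pics/w1.png")[0:150,232:432]
cv2.imwrite("pics/c3.png",cv2.resize(a,None,fx=4,fy=4,interpolation=2))
E
```

```text
(no output)
```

View pics/c3.png

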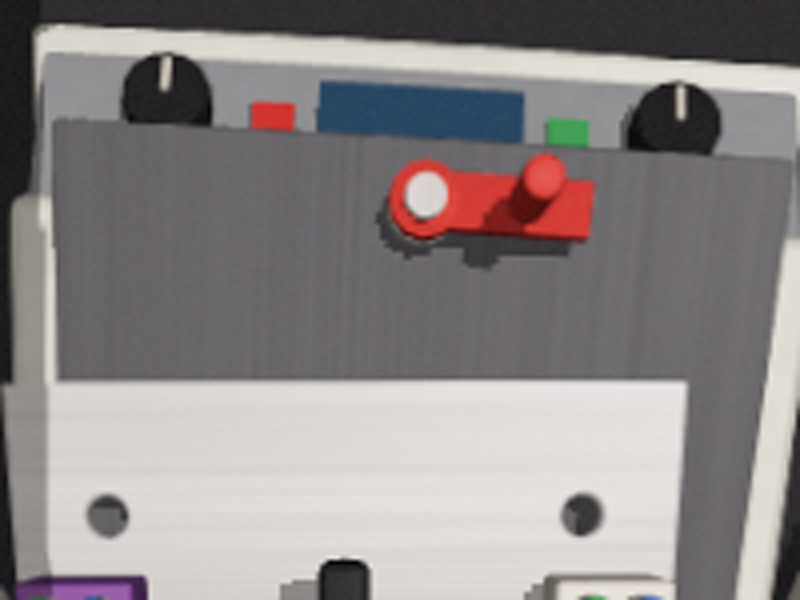

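```bash
python3 - <<'E'
from h import *
r=read_camera("wrist")
f=lambda x,y,z:at_z(r,(x+.5)/4-.5+232,(y+.5)/4-.5,z)
a,b=f(53,120,.1),f(790,158,.1);d=b-a;print("deck corners",a,b,np.linalg.norm(d),"yaw",np.degrees(np.arctan2(-d[0],d[1])))
yaw=np.arctan2(-d[0],d[1]);ex=np.array([np.cos(yaw),np.sin(yaw)])
print("deckC from corners",(a+b)[:2]/2+.147*ex)
for z in(.115,.120):
  h=f(426,198,z);print("hub",h,"deckC",h[:2]+.126*ex)
p,q=f(107,515,.118),f(582,513,.118);d=q-p;print("front holes",p,q,np.linalg.norm(d),"yaw",np.degrees(np.arctan2(-d[0],d[1])))
y=np.arctan2(-d[0],d[1]);print("platC",(p+q)[:2]/2+.06*np.array([np.cos(y),np.sin(y)]))
g=lambda u,v,z:at_z(r,u,v,z)
s=g(264,218,.118);t=g(373,218,.118);print("back holes",s,t,"C",(p+q+s+t)/4)
m,n=g(318,140,.178),g(318,227,.178);print("bar",m,n,(m+n)/2,np.degrees(np.arctan2((n-m)[1],(n-m)[0])),np.linalg.norm(m-n))
print("post top",f(545,176,.149))
E
```

```text
deck corners [ 0.43678341 -0.07263142  0.1       ] [0.42886483 0.15398874 0.1       ] 0.22675846192360244 yaw 2.0012191228157206
deckC from corners [0.57973446 0.04581201]
hub [0.45329865 0.0423505  0.115     ] deckC [0.5792218  0.04675052]
hub [0.45442354 0.04211292 0.12      ] deckC [0.58034669 0.04651293]
front holes [ 0.55280723 -0.04928004  0.118     ] [0.54030822 0.10008657 0.118     ] 0.1498886516696737 yaw 4.7833703307103415
platC [0.60634875 0.03040658]
back holes [ 0.67267146 -0.03897485  0.118     ] [0.66075336 0.11085931 0.118     ] C [0.60663507 0.03067275 0.118     ]
bar [0.55678595 0.02663408 0.178     ] [0.65546006 0.0344444  0.178     ] [0.60612301 0.03053924 0.178     ] 4.525679734339365 0.09898273520735197
post top [0.45289035 0.07203052 0.149     ]
```

Emit:
play_rows([
  [[0.001, 0.001, 0.04, 0, 0, 0, 0.06], [0.001, 0, 0.04, 0, 0, -0.005, 0.06], [0, 0, 0.04, 0, 0, 0, 0.05], [0, 0, 0.025, 0, 0, 0, 0.05], [0, 0, 0.014, 0, 0, 0, 0.04], [0, 0, 0, 0, 0, 0, 0.04]],
])

```text
time_s: 3.35
tool_pos: [0.6049, 0.0332, 0.152]
tool_rot: [180.0, -0.2, -175.1]
force: [-0.7, 0.3, 1.0]
grip_width: 0.0433
grasp_force: 0.0
```

Emit:
play_rows([
  [[-0.0015, -0.0025, 0, 0, 0, 0.005, 0.035], [0, 0, 0, 0, 0, 0, 0.025], [0, 0, 0, 0, 0, 0, 0.018], [0, 0, 0, 0, 0, 0, 0.01], [0, 0, 0, 0, 0, 0, 0.005], [0, 0, 0, 0, 0, 0, 0.005]],
], force=15)

```text
time_s: 3.95
tool_pos: [0.6085, 0.0289, 0.1543]
tool_rot: [-180.0, 0.1, -175.5]
force: [-0.1, -0.7, 2.7]
grip_width: 0.0139
grasp_force: 15.0
```

```bash
cat > m.py <<'E'
from h import *
o=get_obs();print({k:np.round(o[k],4) for k in ["time_s","tool_pos","tool_rot","force","wrist_torque","grip_width","grasp_force"]})
import sys
r=read_camera("wrist");cv2.imwrite(f"pics/{sys.argv[1]}.png",r["frame"][:,:,::-1])
E
python3 m.py w2
```

```text
{'time_s': np.float64(3.95), 'tool_pos': array([0.6085, 0.0289, 0.1543]), 'tool_rot': array([-1.799910e+02,  7.710000e-02, -1.755343e+02]), 'force': array([-0.1002, -0.6895,  2.6971]), 'wrist_torque': array([-0.158 ,  0.0402,  0.0196]), 'grip_width': np.float64(0.0139), 'grasp_force': np.float64(14.9997)}
```

View pics/w2.png

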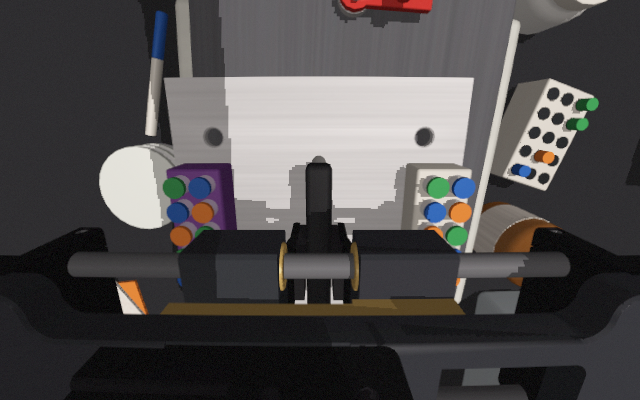

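It has the bar gripped, and the front holes show at (213,137) and (424,137).

```bash
cat >> h.py <<'E'
def plat(r,p,q,z=.118):
    p,q=at_z(r,*p,z),at_z(r,*q,z);d=(q-p)[:2];y=np.arctan2(-d[0],d[1])
    return (p+q)[:2]/2+.06*np.array([np.cos(y),np.sin(y)]),np.degrees(y),np.linalg.norm(d)
def holes(r,p,q):  # refine dark blobs on bright plate
    g=cv2.cvtColor(r["frame"],cv2.COLOR_RGB2GRAY).astype(float);out=[]
    for u,v in(p,q):
        w=g[v-14:v+15,u-14:u+15];t=np.percentile(w,85);m=(w<.62*t).astype(np.uint8)
        n,l,s,c=cv2.connectedComponentsWithStats(m);i=l[14,14] or 1+np.argmin(np.hypot(*(c[1:]-14).T))
        out.append((u-14+c[i][0],v-14+c[i][1]));print("blob",out[-1],s[i][4])
    return out
E
python3 - <<'E'
from h import *
r=read_camera("wrist");print(plat(r,*holes(r,(213,137),(424,137))));print(plat(r,(213,137),(424,137)))
E
```

```text
blob (np.float64(213.5766129032258), np.float64(136.75)) 248
blob (np.float64(423.706106870229), np.float64(136.60687022900763)) 262
(array([0.60695436, 0.02876711]), np.float64(4.576247887752867), np.float64(0.14917469588545498))
(array([0.60718732, 0.02864818]), np.float64(4.537559274361675), np.float64(0.14984313561527296))
```

Emit:
play_rows([
  [[0, 0, 0, 0, 0, 0.022, 0.005], [0, 0, 0, 0, 0, 0.0225, 0.005], [0.004, 0.003, 0, 0, 0, 0, 0.005], [0.0055, 0.004, 0, 0, 0, 0, 0.005], [0.0055, 0.004, 0, 0, 0, 0, 0.005], [0.0055, 0.004, 0, 0, 0, 0, 0.005], [0.004, 0.0025, 0, 0, 0, 0, 0.005], [0.0022, 0.0009, 0, 0, 0, 0, 0.005], [0, 0, 0, 0, 0, 0, 0.005], [0, 0, 0, 0, 0, 0, 0.005]],
])

```text
time_s: 5.05
tool_pos: [0.5794, 0.0468, 0.1521]
tool_rot: [-180.0, -0.2, -178.1]
force: [0.0, -0.7, -6.3]
grip_width: 0.014
grasp_force: 15.0
```

```bash
python3 m.py w3; python3 - <<'E'
from h import *
r=read_camera("wrist")
a=cv2.imread("pics/w3.png")[0:200,150:510];cv2.imwrite("pics/c4.png",cv2.resize(a,None,fx=2.2,fy=2.2,interpolation=2))
print(plat(r,*holes(r,(213,137),(424,137))))
E
```

```text
{'time_s': np.float64(5.05), 'tool_pos': array([0.5794, 0.0468, 0.1521]), 'tool_rot': array([-179.9958,   -0.1879, -178.0726]), 'force': array([ 0.0091, -0.7272, -6.3485]), 'wrist_torque': array([-0.0734, -0.1406, -0.0097]), 'grip_width': np.float64(0.014), 'grasp_force': np.float64(15.0046)}
blob (np.float64(211.92537313432837), np.float64(137.23134328358208)) 268
blob (np.float64(424.46534653465346), np.float64(136.67326732673268)) 202
(array([0.57787472, 0.04654857]), np.float64(2.1440025863294165), np.float64(0.14955467268220585))
```

View pics/c4.png

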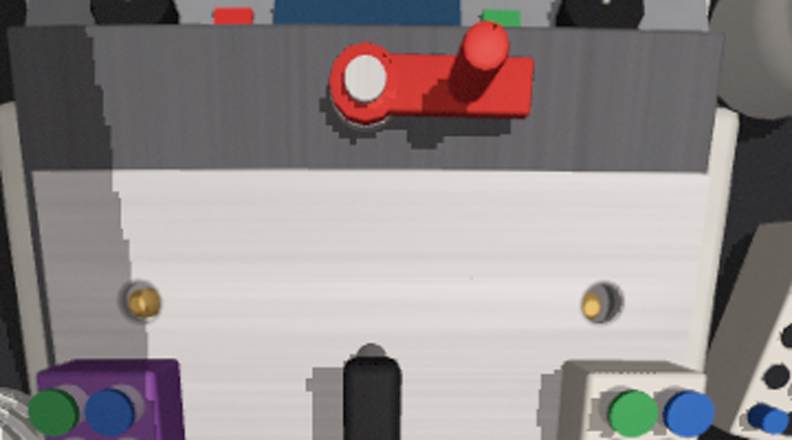

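Brass pin tips show inside both front holes, at crop (144,302) and (592,306), with the holes at (140,302) and (601,302). The gripper carries the weight, so it is almost aligned. Next is the residual.

```bash
python3 - <<'E'
from h import *
r=read_camera("wrist")
g=lambda x,y:((x+.5)/2.2-.5+150,(y+.5)/2.2-.5)
P=plat(r,g(144,302),g(592,306),.112);H=plat(r,g(140,302),g(601,302),.118);print("pins",P,"holes",H,np.array(P[0])-H[0])
f=r["frame"].astype(int);m=((f[...,0]-f[...,2])>50)
for u,v in((213,137),(424,137)):
    w=m[v-10:v+11,u-10:u+11].astype(np.uint8);y,x=np.nonzero(w);print(u-10+x.mean(),v-10+y.mean(),len(x),at_z(r,u-10+x.mean(),v-10+y.mean(),.111))
E
```

```text
pins (array([0.57914117, 0.04511645]), np.float64(1.4923903117741986), np.float64(0.14784579671752063)) holes (array([0.57806377, 0.04638982]), np.float64(1.998442648971799), np.float64(0.1475398345759431)) [ 0.0010774  -0.00127337]
215.18439716312056 137.00709219858157 141 [ 0.52116727 -0.03071039  0.111     ]
418.22972972972974 138.22972972972974 74 [0.51688891 0.11732622 0.111     ]
```

Emit:
play_rows([
  [[-0.001, -0.0012, 0, 0, 0, 0.006, 0.005], [0, 0, 0, 0, 0, 0, 0.005], [0, 0, 0, 0, 0, 0, 0.022], [0, 0, 0, 0, 0, 0, 0.022], [0, 0, 0, 0, 0, 0, 0.022]],
])

```text
time_s: 5.7
tool_pos: [0.5827, 0.0459, 0.1549]
tool_rot: [180.0, 0.1, -178.4]
force: [-0.5, 0.2, 0.3]
grip_width: 0.0211
grasp_force: 0.0
```

```bash
python3 m.py w4; python3 - <<'E'
import cv2
a=cv2.imread("pics/w4.png")[0:200,150:510];cv2.imwrite("pics/c5.png",cv2.resize(a,None,fx=2.2,fy=2.2,interpolation=2))
E
```

```text
{'time_s': np.float64(5.7), 'tool_pos': array([0.5827, 0.0459, 0.1549]), 'tool_rot': array([ 1.799533e+02,  1.420000e-01, -1.784033e+02]), 'force': array([-0.4945,  0.2114,  0.3474]), 'wrist_torque': array([ 0.0065, -0.0237, -0.0516]), 'grip_width': np.float64(0.0211), 'grasp_force': np.float64(0.0)}
```

View pics/c5.png

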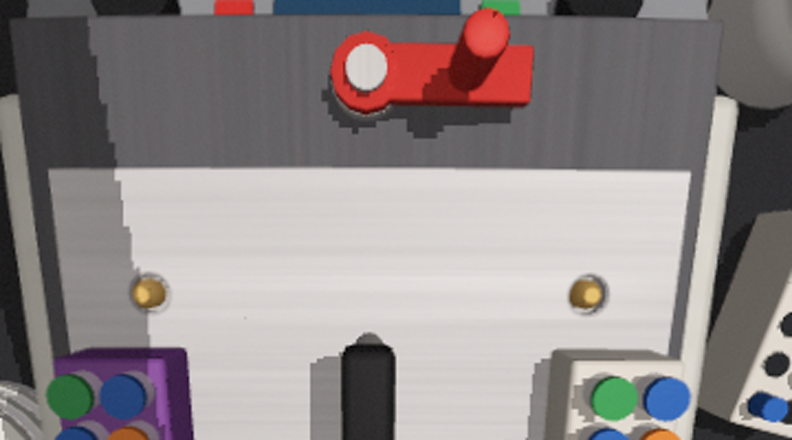

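The plate has dropped: the holes' spacing shrank to crop (151,293)-(588,294) and brass pins stand through both. Next is the latch. I'll rise and move above the post.

Emit:
play_rows([
  [[0, 0, -0.02, 0, 0, 0, 0.03], [0, 0, -0.04, 0, 0, 0, 0.035], [0, 0, -0.015, 0, 0, 0, 0.035], [0.032, 0.0075, 0, 0, 0, 0, 0.035], [0.032, 0.0075, 0, 0, 0, 0, 0.035], [0.032, 0.0075, 0, 0, 0, 0, 0.035], [0.032, 0.0075, 0, 0, 0, 0, 0.035], [0, 0, 0, 0, 0, 0, 0.035], [0, 0, 0, 0, 0, 0, 0.035], [0, 0, 0, 0, 0, 0, 0.035]],
])

```text
time_s: 6.75
tool_pos: [0.454, 0.0717, 0.2289]
tool_rot: [180.0, 0.1, -178.5]
force: [0.0, 0.2, 0.8]
grip_width: 0.0351
grasp_force: 0.0
```

```bash
python3 m.py w5; python3 - <<'E'
from h import *
for c in["scene","top"]:
    r=read_camera(c);print(c,r["frame"].shape)
    if c=="scene":
        a=r["frame"][130:290,240:440,::-1];cv2.imwrite("pics/c6.png",cv2.resize(a,None,fx=3.7,fy=3.7,interpolation=2))
    print([(round(d["p"],2),np.round(d["extent"])) for d in silhouettes(c,"platform")][:2])
E
```

```text
{'time_s': np.float64(6.75), 'tool_pos': array([0.454 , 0.0717, 0.2289]), 'tool_rot': array([ 1.799903e+02,  7.920000e-02, -1.784526e+02]), 'force': array([0.0231, 0.214 , 0.8205]), 'wrist_torque': array([ 0.007 ,  0.0259, -0.0132]), 'grip_width': np.float64(0.0351), 'grasp_force': np.float64(0.0)}
scene (400, 640, 3)
[(0.56, array([291., 167., 391., 243.]))]
top (400, 640, 3)
[(0.72, array([273., 154., 342., 215.]))]
```

View pics/c6.png

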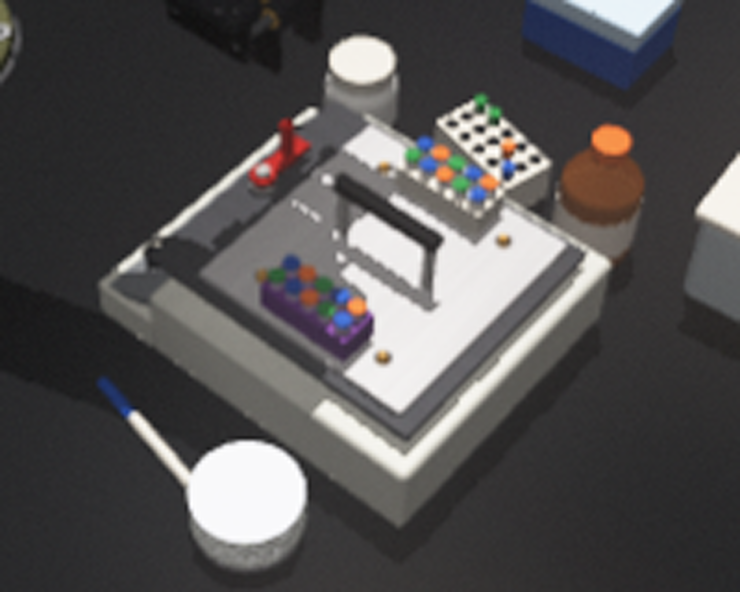

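All four brass pins now stand through the plate's holes, so it is flat on the deck, and the post is at crop (288,125). I'll check the post position with two cameras before descending.

```bash
python3 - <<'E'
from h import *
r=read_camera("scene")
for P in([.454,.0717,.229],[.4528,.0722,.149],[.4538,.0423,.117]):
    p=proj(r,[P])[0];print(p,(p-[240,130])*3.7)
a=at_z(r,288/3.7+240,122/3.7+130,.149);print(a)
w=read_camera("wrist");f=w["frame"].astype(int);m=((f[...,0]>110)&(f[...,1]<60)&(f[...,2]<70)).astype(np.uint8)
n,l,s,c=cv2.connectedComponentsWithStats(m);print([(s[i].tolist(),c[i].round(1)) for i in range(1,n) if s[i][4]>30])
print("proj post bottom/top",proj(w,[[.4528,.0722,.115],[.4528,.0722,.149]]))
b=f[...,::-1].astype(np.uint8)[130:330,200:440];cv2.imwrite("pics/c7.png",cv2.resize(b,None,fx=2.8,fy=2.8,interpolation=2))
E
```

```text
[317.55824631 142.93712228] [286.96551135  47.86735243]
[317.61170713 162.47118504] [287.16331639 120.14338463]
[311.19084824 175.4286909 ] [263.4061385  168.08615635]
[0.45470455 0.07112337 0.149     ]
[([284, 181, 52, 5, 56], array([308.3, 183.5])), ([292, 187, 32, 21, 266], array([313.8, 196.8]))]
proj post bottom/top [[319.12289431 191.69221955]
 [319.17114298 201.28981002]]
```

View pics/c7.png

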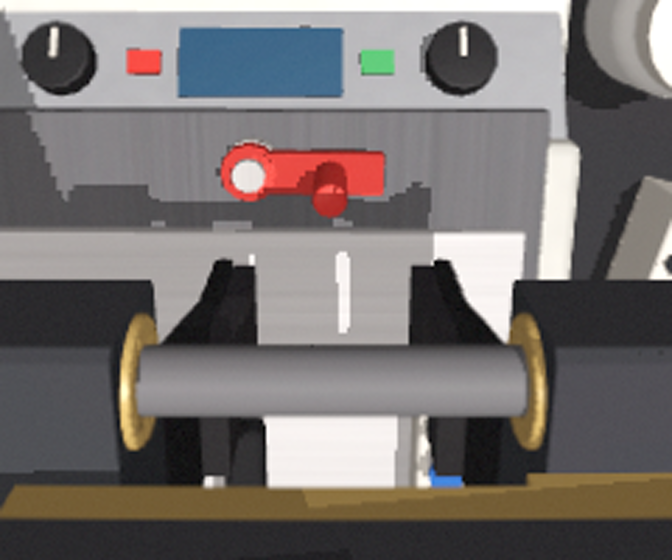

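The post top at crop (330,198) lies midway between the fingers at crop ~333 and fits the prediction within 1 mm. Next I'll descend and grip it gently.

Emit:
play_rows([
  [[0.001, 0, 0.04, 0, 0, 0, 0.035], [0, 0, 0.035, 0, 0, 0, 0.035], [0, 0, 0.018, 0, 0, 0, 0.035], [0, 0, 0.008, 0, 0, 0, 0.035], [0, 0, 0, 0, 0, 0, 0.02], [0, 0, 0, 0, 0, 0, 0.01], [0, 0, 0, 0, 0, 0, 0.005], [0, 0, 0, 0, 0, 0, 0.005]],
], force=8)

```text
time_s: 7.9
tool_pos: [0.453, 0.0708, 0.1287]
tool_rot: [-179.9, 0.1, -178.4]
force: [-0.6, -0.4, 4.8]
grip_width: 0.0113
grasp_force: 8.0
```

Emit:
play_rows([
  [[-0.0047, -0.0004, 0, 0, 0, 0, 0.005], [-0.0046, -0.0011, 0, 0, 0, 0, 0.005], [-0.0043, -0.0018, 0, 0, 0, 0, 0.005], [-0.004, -0.0025, 0, 0, 0, 0, 0.005], [-0.0036, -0.0031, 0, 0, 0, 0, 0.005], [-0.0031, -0.0036, 0, 0, 0, 0, 0.005], [-0.0025, -0.004, 0, 0, 0, 0, 0.005], [-0.0018, -0.0043, 0, 0, 0, 0, 0.005], [-0.0011, -0.0046, 0, 0, 0, 0, 0.005], [-0.0004, -0.0047, 0, 0, 0, 0, 0.005], [0, -0.001, 0, 0, 0, 0, 0.005], [0, 0, 0, 0, 0, 0, 0.005]],
])

```text
time_s: 9.1
tool_pos: [0.4863, 0.0427, 0.1286]
tool_rot: [179.9, 0.4, -178.4]
force: [5.2, 4.1, 0.3]
grip_width: 0.0117
grasp_force: 8.0
```

Emit:
play_rows([
  [[0, 0, 0, 0, 0, 0, 0.03], [0, 0, 0, 0, 0, 0, 0.035], [0, 0, 0, 0, 0, 0, 0.035], [0, 0, -0.03, 0, 0, 0, 0.035], [0, 0, -0.05, 0, 0, 0, 0.035], [-0.02, 0, -0.05, 0, 0, 0, 0.035], [-0.04, 0, -0.03, 0, 0, 0, 0.035], [-0.03, 0, 0, 0, 0, 0, 0.035], [0, 0, 0, 0, 0, 0, 0.035], [0, 0, 0, 0, 0, 0, 0.035]],
])

```text
time_s: 10.1
tool_pos: [0.5709, 0.0438, 0.2828]
tool_rot: [-179.9, -0.2, -178.4]
force: [-0.6, -0.5, -0.6]
grip_width: 0.0352
grasp_force: 0.0
```

```bash
python3 m.py w6; python3 - <<'E'
import cv2
a=cv2.imread("pics/w6.png")[0:220,190:450];cv2.imwrite("pics/c8.png",cv2.resize(a,None,fx=2.7,fy=2.7,interpolation=2))
E
```

```text
{'time_s': np.float64(10.1), 'tool_pos': array([0.5709, 0.0438, 0.2828]), 'tool_rot': array([-1.799315e+02, -1.518000e-01, -1.784444e+02]), 'force': array([-0.5807, -0.5106, -0.5727]), 'wrist_torque': array([0.0468, 0.0964, 0.0007]), 'grip_width': np.float64(0.0352), 'grasp_force': np.float64(0.0)}
```

View pics/c8.png

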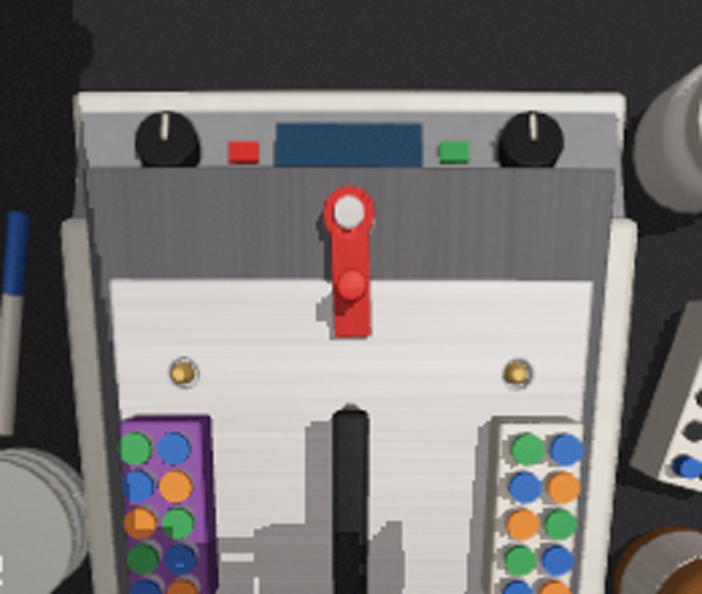

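The latch arm runs from crop (349,212) to (352,337) over the plate's front edge, about 1.55 rad. The plate is seated, with pins in its holes at (184,373) and (517,373).

```bash
python3 -c "
from cell import *
print(sign_off())"
```

```text
the job is handed in; nothing more can be done
None
```

The platform is flat on the deck over its four pins, the red latch is closed over its front edge at about 1.55 rad by the camera, and the job was handed in at about 10 s with the gripper clear; the sign-off gave no verdict.

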